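# Load a U-profile in the weld jig and shut the toggle clamp

### The arm

A 6-joint arm with a two-finger parallel gripper is mounted at the origin on the work surface. World frame = base frame: x ahead of the robot, y to its left, z up, the work surface at z = 0. Lengths are in mm, angles in rad, forces in N, time in s.
With the tool pointing down it reaches from about 275 to 1000 mm from the base axis. Payload 8.4 kg.
Tool frame: the origin (TCP) lies midway between the tips of the shut fingers; the grasp point (between the pads) lies 19 mm behind it; z points along the fingers, y is the line along which they close (so a half turn about z gives the same grasp; the last joint's range is limited). The gripper opens to 85 mm and grips with 20 to 120 N. Pads are 22 mm wide; open, the fingers measure 114 mm over their backs; the gripper's body (76 mm by 85 mm) begins 54 mm behind the grasp point. The pads swing forward as they close: fully open they stand 13 mm farther back than shut.
Start: joints at [1.159, 0.353, 1.633, -0, 1.155, -0.002], TCP at [249.015, 573.253, 231.281] pointing down, gripper open.
Joint ranges: [-2.63, 2.63], [-0.92, 2.1], [0.06, 2.66], [-1.3, 4.44], [0, 2.69], [-3.02, 3.02]. Speed limits (rad/s): [2.22, 2.22, 2.79, 3.14, 3.14, 3.14].

### API

Orientations are given as [roll, pitch, yaw] about the fixed x, y, z axes, in that order (R = Rz(yaw) Ry(pitch) Rx(roll)).
In Python, from rig import r gives the robot as it stands.
- The arm moves only by the shell command python3 -m inch 'ROWS' [OPENING] [FORCE]. ROWS is JSON, a list that holds one entry, the list of rows, each a list of 6 numbers: the shift along the tool's x, y, z scaled (see below), then the turn, a rotation vector about the tool's x, y, z scaled (see below). In form: [[[tx, ty, tz, wx, wy, wz], ...]]. A call has 1 to 8 rows; each row is the pose to reach, as a shift and turn from the pose commanded when the call began, along the tool's axes at that moment, turning the shorter way round; what a row does not reach only later rows make up. The controller multiplies each number of a shift by 20 cm and each number of a turn by pi rad. A row lasts 1/12 s, in which the tool goes at most 41.7 mm and 7.16 degrees, less where a joint would pass 70% of its speed; a pose out of reach is approached as far as the arm can. A call with a number of a shift or a turn outside -1 to 1 is refused whole. A call with a gripper value outside its range is refused whole. OPENING is the gripper's target within -1 to 1 (fully open at 1, half-way at 0, shut at -1), set as the call begins (- or left out, the last holds). The fingers move at their own pace and stop on an object; FORCE is the grip in N (left out, the last holds). Time passes only in rows, so rows that repeat a pose let the fingers close. It gives the time, the measured TCP pose, the force, the opening and the grip force at its end, in the units of the state.
- r.sense(): the state, without advancing time (a new reading comes with each control period).
- r.grab_frame(name): name is "scene" or "top" or "wrist"; returns the picture (384x512x3 uint8, red, green, blue); there is no depth.
- r.camera_info(name): a dict with "K" (3x3 intrinsics, pixels), "distortion" ([k1, k2, p1, p2, k3] as OpenCV has them; the pictures are not rectified), "rvec" (rotation vector, rad) and "tvec" (3), from world to camera coordinates, as OpenCV has them; the wrist camera has in their place "mount" (4x4, takes a point from camera to tool coordinates, whose origin is the TCP and whose axes are the flange's). Camera axes: x right, y down, z forward; pixel columns grow to the right and rows downward; lengths in mm; the calibration is good to about 2 mm. A picture is of the moment at which its call begins: read the wrist's pose just before it. camera_info takes no time and is no camera call.
- r.sign_off(): hands the job in; it is judged then, once.
The state is a dict: "clock": time; "qpos": joint angles; "qvel": joint speeds; "joint_efforts": joint torques, N m; "eef_pos": TCP position; "tcp_rot": TCP orientation; "contact_force": force on the tool from outside, world axes, zero at the start; "wrist_torque": the same for the moment, N m; "opening": opening from 0.0 (shut) to 1.0 (fully open); "grasp_force": force on a finger pad.
Only numpy, scipy, OpenCV 4.12 (cv2) and the standard library are available. Lean on these libraries where they do the work, as an engineer would, in place of code of your own. Each camera call takes 0.05 s, during which the arm holds its last target. There are 200 camera calls.

### The job

Load the weld jig: turn the short piece of steel U-profile over so that its two legs point down, stand it on the jig's base plate up against both side pins and the end stop, let go, and shut the toggle clamp fully so that its rubber foot holds the profile down. Leave the hammer, brush, square tube and round tin where they lie.

Things in the scene. Friction and masses are not known exactly. Their poses are not given: they have to be found in the camera images.
- channel_mid (a point): Loose workpiece: 120 mm of grey steel U-profile, 50 mm wide over its legs, 40 mm high, 4 mm wall, about 0.46 kg; the same either way round. Point: middle of its 120 x 50 x 40 envelope; mass centre 6 mm nearer the web. Own axes: x along its length, y across its width, z from the web to the open side. Starts lying on its web, open side up. It can stand on a sawn end, 120 mm tall.
- jig: Weld jig fixed to the bench: steel base plate 190 (x) x 280 (y) x 12 mm, origin under its centre. Its y points from the toggle clamp to the empty seat; the clamp works in the plane x = 0. The seat is open at its -x end and +y side. The clamp's fixed stand takes x -28 to 28, y -107 to -25 mm, up to 70 mm above the bench.
- seat (a point): Where the profile's middle point must come: legs down on the base plate, its length along the jig's x, touching the side pins with its -y side and the end stop with its +x end. At x = 0, y = 85 mm of the jig, 32 mm above the bench. Same axes as the jig.
- side_stops (a point): Midway between the two side pins, on the plate's top: round steel pins 12 mm thick, 16 mm high, centres 45 mm either side of this point along the jig's x (78 mm clear between them), at y = 54 mm of the jig. The profile's side bears on them.
- end_stop (a point): End stop: steel block 14 (x) x 30 (y) x 24 mm high. Point: middle of the face the profile's end bears on (at x = 60, y = 85 mm of the jig), half-way up; the face looks to the jig's -x.
- handle_hinge (a point): Axis about which the clamp's hand lever turns (along the jig's x), at y = -87 mm of the jig, 44 mm above the bench. Same axes as the jig.
- handle_grip (a point): Middle of the hand grip of the clamp's lever, 120 mm from handle_hinge, in the plane x = 0 of the jig. The grip spans 60 to 155 mm from the hinge, 14 mm thick along the jig's x, 17 mm deep. Shut, this point lies 116 mm beyond the hinge to the jig's -y, 75 mm above the bench.
- clamp_handle (a joint): Turn of the clamp's hand lever: 0 = fully open, lever nearly upright (1.41 rad above level, leaning to the jig's -y); grows as the lever goes over and down to the jig's -y, away from the seat; 1.15 = fully shut against its stop (0.26 rad above level). Starts at 0 to 0.06. It stays where it is left; about 3 N at the grip moves it, 5 N or so as the foot comes to bear.
- clamp_arm: The clamp's pressing arm, moved by the lever: steel bar 18 mm wide, origin on its pivot (y = -42 mm of the jig, 62 mm above the bench), rubber foot 127 mm from the pivot. Open, it stands about upright, up to 205 mm above the bench, its foot at most 25 mm past the pivot towards the seat. Shut, it lies level and its foot bears on the profile 52 mm above the bench.
- hammer: Bystander: a hammer lying on the bench, about 260 mm long. Origin under its middle.
- brush: Bystander: a brush lying on the bench, about 220 mm long. Origin under its middle.
- tube: Bystander: a 140 mm piece of plain square tube, 40 x 40 mm, lying. Origin under its middle.
- tin: Bystander: a closed round tin, 80 mm across, 70 mm high. Origin under its middle.
Mind the look-alikes: they are no part of the job. What is shaped like the part that bears channel_mid but brown or turquoise is not meant.

How it is judged:
By the outcome, as a careful person would: the job done as asked, in the order asked, and still so for the second after the job is handed in, with the robot touching nothing.
It also fails if it takes over 72 s, if anything falls off the work surface, if the arm or the gripper's body presses on something with over 40 N, if the wrist force passes 120 N, or if a joint passes its speed limit or range.

## Working session

There is one attempt and no reset: what is moved stays moved. The work goes in short steps, Python scripts to look and compute and a shell command to move; the robot and the scene stay as the last step left them, time stands still between calls to the robot, and variables do not carry over. Pictures are saved under pics/ and viewed, at most 10 in all, crops included, and the job is handed in when it is done.

```bash
mkdir -p pics; ls
python3 - <<'E'
from rig import r
import cv2
for n in("scene","top"):
    cv2.imwrite(f"pics/{n}0.png",r.grab_frame(n)[:,:,::-1]); 
    c=r.camera_info(n); print(n,c)
print(r.camera_info("wrist")); print(r.sense())
E
```

```text
pics
scene {'K': array([[367.43723592,   0.        , 256.41117074],
       [  0.        , 367.43723592, 191.56636249],
       [  0.        ,   0.        ,   1.        ]]), 'distortion': array([0.03256619, 0.        , 0.        , 0.        , 0.        ]), 'rvec': array([ 2.25177559,  0.97657787, -0.36620252]), 'tvec': array([-407.54141283, -175.72726928, 1533.24505213])}
top {'K': array([[480.31517813,   0.        , 252.36663628],
       [  0.        , 480.31517813, 200.99810387],
       [  0.        ,   0.        ,   1.        ]]), 'distortion': array([0.00767449, 0.        , 0.        , 0.        , 0.        ]), 'rvec': array([ 2.13567651, -2.1359319 ,  0.14987249]), 'tvec': array([  93.0845154 ,  537.68004123, 1455.32973316])}
{'K': array([[345.18037622,   0.        , 254.02500881],
       [  0.        , 345.18037622, 194.89468038],
       [  0.        ,   0.        ,   1.        ]]), 'distortion': array([0.01248858, 0.        , 0.        , 0.        , 0.        ]), 'mount': array([[-1.04264748e-04, -9.65558839e-01, -2.60184776e-01,
         6.50643327e+01],
       [ 9.99999735e-01
[... 221 characters left out ...]
0000e+00]])}
{'clock': 0.1, 'qpos': array([ 1.15862532e+00,  3.53635357e-01,  1.63402066e+00, -3.73323203e-05,
        1.15515841e+00, -2.40367410e-03]), 'qvel': array([ 0.00143227, -0.00062657, -0.00266496,  0.00118078, -0.0014313 ,
        0.00018884]), 'joint_efforts': array([-3.70662519e-04, -6.06350756e+01, -3.42820072e+01, -1.08563211e-05,
        4.02216931e-03,  3.18290860e-08]), 'eef_pos': array([248.85267203, 572.89235453, 230.61819924]), 'tcp_rot': array([-3.14037080e+00,  3.11985216e-05,  2.73184043e+00]), 'contact_force': array([0.721415  , 0.15290467, 0.13195453]), 'wrist_torque': array([ 0.05164231, -0.00941078,  0.0221144 ]), 'grasp_force': 0.0, 'opening': 1.0022459470722747}
```

View pics/scene0.png

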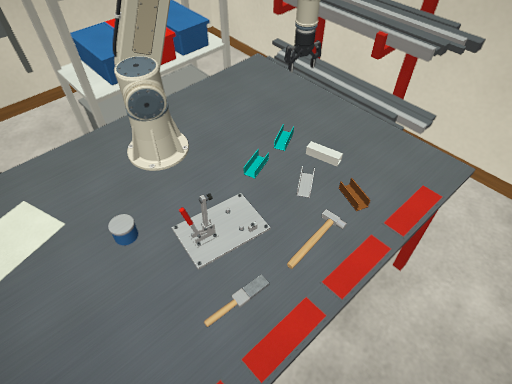

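View pics/top0.png

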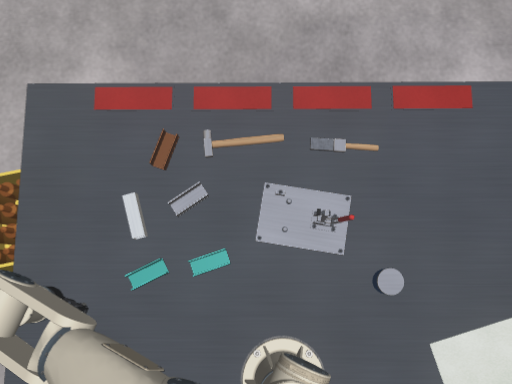

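```bash
cat > h.py <<'E'
import numpy as np, cv2
from rig import r
from scipy.spatial.transform import Rotation as R
def cam(n):
    c=r.camera_info(n)
    if n=="wrist":
        s=r.sense(); T=np.eye(4); T[:3,:3]=R.from_euler('xyz',s['tcp_rot']).as_matrix(); T[:3,3]=s['eef_pos']
        M=np.linalg.inv(T@c['mount']); Rm,t=M[:3,:3],M[:3,3]
    else: Rm,t=cv2.Rodrigues(c['rvec'])[0],c['tvec']
    return c['K'],c['distortion'],Rm,t
def cast(C,px,z):
    K,d,Rm,t=C
    u=cv2.undistortPoints(np.array(px,float).reshape(-1,1,2),K,d)[:,0]
    v=np.c_[u,np.ones(len(u))]@Rm; o=-Rm.T@t
    return o+v*((z-o[2])/v[:,2])[:,None]
def proj(C,P):
    K,d,Rm,t=C
    return cv2.projectPoints(np.array(P,float).reshape(-1,1,3),cv2.Rodrigues(Rm)[0],t,K,d)[0][:,0]
E
python3 - <<'E'
from h import *
im=cv2.imread('pics/top0.png'); C=cam('top')
hsv=cv2.cvtColor(im,cv2.COLOR_BGR2HSV)
m=((hsv[...,1]<45)&(hsv[...,2]>95)).astype(np.uint8)*255
def box(x0,y0,x1,y1,z,n):
    k=np.zeros_like(m);k[y0:y1,x0:x1]=m[y0:y1,x0:x1]
    k=cv2.morphologyEx(k,cv2.MORPH_CLOSE,np.ones((7,7)))
    c=max(cv2.findContours(k,0,2)[0],key=cv2.contourArea)
    b=cv2.boxPoints(cv2.minAreaRect(c)); P=cast(C,b,z)
    print(n,b.round(1).tolist(),P.round(1)[:,:2].tolist(),'mid',P.mean(0).round(1),'sides',[round(float(np.linalg.norm(P[i]-P[i-1])),1) for i in range(4)],
     'yaw',[np.degrees(np.arctan2(*(P[i]-P[i-1])[1::-1])).round(1) for i in range(4)])
box(160,175,218,225,40,'chan'); box(245,175,362,262,12,'jig')
A=cv2.resize(im[170:230,155:225],None,fx=5,fy=5,interpolation=2);B=cv2.resize(im[175:263,248:362],None,fx=3.9,fy=3.9,interpolation=2)
W=np.zeros((350,800,3),np.uint8);W[:300,:350]=A;W[:B.shape[0],352:352+B.shape[1]]=B[:350,:448];cv2.imwrite('pics/c1.png',W)
E
```

```text
chan [[166.10000610351562, 201.60000610351562], [198.8000030517578, 179.8000030517578], [209.3000030517578, 195.5], [176.5, 217.3000030517578]] [[536.3, 362.9], [605.8, 261.5], [555.7, 227.8], [486.9, 328.9]] mid [546.2 295.3  40. ] sides [60.0, 122.9, 60.4, 122.2] yaw [np.float64(34.5), np.float64(-55.6), np.float64(-146.1), np.float64(124.2)]
jig [[244.6999969482422, 258.79998779296875], [247.5, 174.89999389648438], [351.70001220703125, 178.3000030517578], [348.8999938964844, 262.29998779296875]] [[359.6, 117.1], [627.2, 109.0], [615.2, -223.7], [349.1, -206.9]] mid [487.8 -51.1  12. ] sides [324.1, 267.6, 332.9, 266.6] yaw [np.float64(88.1), np.float64(-1.7), np.float64(-92.1), np.float64(176.4)]
```

View pics/c1.png

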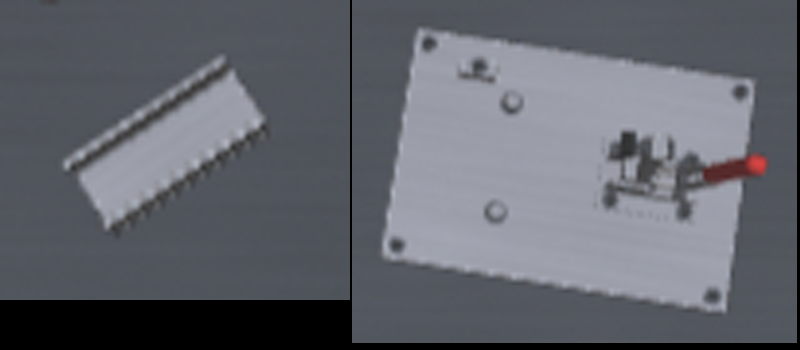

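The crop shows the channel's leg-top corners near (200,181), (169,203), (208,195), (177,216), and the plate corners near (265,183), (351,195), (344,254), (257,242). The end stop is at upper left of the plate, the red grip at right.

Run:
```python
from h import *
im=cv2.imread('pics/top0.png'); C=cam('top'); g=cv2.cvtColor(im,cv2.COLOR_BGR2GRAY)
def rep(n,q,z):
    P=cast(C,q,z);print(n,np.round(q,1).tolist(),P[:,:2].round(1).tolist(),'mid',P.mean(0).round(1),'sides',[round(float(np.linalg.norm(P[i]-P[i-1])),1) for i in range(4)],'yaw',[float(np.degrees(np.arctan2(*(P[i]-P[i-1])[1::-1])).round(1)) for i in range(4)])
def sub(pts): return cv2.cornerSubPix(g,np.array(pts,np.float32).reshape(-1,1,2),(3,3),(-1,-1),(3,30,.01))[:,0]
j=[[264.9,182.7],[350.8,195.3],[344.2,254.2],[256.5,241.7]]
rep('jig eye',j,12); rep('jig sub',sub(j),12)
c=[[168.6,203],[200,181.4],[208.4,195],[177.4,216]]
rep('ch eye',c,40); rep('ch sub',sub(c),40)
for th in (100,115,130):
    k=np.zeros_like(g);k[165:270,240:365]=(g>th)[165:270,240:365]*255
    k=cv2.morphologyEx(k,cv2.MORPH_CLOSE,np.ones((5,5)));k=cv2.morphologyEx(k,cv2.MORPH_OPEN,np.ones((15,15)))
    ct=max(cv2.findContours(k,0,2)[0],key=cv2.contourArea); rep(f'jig{th}',cv2.boxPoints(cv2.minAreaRect(ct)),12)
# scene view check of channel: predicted corners
S=cam('scene'); P=cast(C,c,40); print(proj(S,P).round(1).tolist())
print(proj(S,cast(C,j,12)).round(1).tolist())
```

```text
jig eye [[264.9, 182.7], [350.8, 195.3], [344.2, 254.2], [256.5, 241.7]] [[601.5, 53.4], [560.3, -219.2], [374.1, -193.1], [413.0, 80.3]] mid [487.2 -69.6  12. ] sides [190.3, 275.7, 187.9, 276.1] yaw [-8.1, -98.6, 172.0, 81.9]
jig sub [[265.70001220703125, 182.10000610351562], [349.8999938964844, 195.5], [342.79998779296875, 253.6999969482422], [256.3999938964844, 240.3000030517578]] [[603.4, 50.8], [559.5, -216.3], [375.7, -188.8], [417.3, 80.6]] mid [489.  -68.4  12. ] sides [188.5, 270.7, 185.8, 272.6] yaw [-9.1, -99.3, 171.5, 81.2]
ch eye [[168.6, 203.0], [200.0, 181.4], [208.4, 195.0], [177.4, 216.0]] [[531.9, 354.9], [600.5, 257.8], [557.1, 230.7], [491.0, 326.3]] mid [545.1 292.4  40. ] sides [49.9, 118.8, 51.2, 116.2] yaw [34.9, -54.8, -148.0, 124.7]
ch sub [[169.3000030517578, 202.6999969482422], [200.10000610351562, 182.8000030517578], [207.3000030517578, 194.1999969482422], [176.1999969482422, 215.0]] [[532.7, 352.5], [596.1, 257.5], [559.6, 234.3], [494.2, 330.2]] mid [545.7 293.6  40. ] sides [44.5, 114.2, 43.2, 116.0] yaw [30.1, -56.3, -147.6, 124.3]
jig100 [[254.19999
[... 328 characters left out ...]
0061035156, 181.39999389648438], [352.3999938964844, 195.1999969482422], [343.1000061035156, 254.6999969482422]] [[415.4, 85.6], [605.7, 55.8], [560.6, -224.3], [372.5, -189.6]] mid [488.6 -68.1  12. ] sides [278.5, 192.6, 283.8, 191.3] yaw [81.1, -8.9, -99.1, 169.5]
jig130 [[255.10000610351562, 240.8000030517578], [264.29998779296875, 181.8000030517578], [352.20001220703125, 195.39999389648438], [343.0, 254.5]] [[415.7, 84.8], [604.5, 55.4], [559.8, -223.6], [373.2, -189.3]] mid [488.3 -68.2  12. ] sides [277.4, 191.0, 282.6, 189.7] yaw [81.2, -8.8, -99.1, 169.6]
[[312.6, 167.5], [309.3, 190.2], [295.3, 187.5], [299.6, 165.6]]
[[268.9, 226.3], [197.7, 266.8], [170.7, 226.9], [238.5, 192.0]]
```

```bash
cat >> h.py <<'E'
def to(pos,rot):
    "row (units of the move) from the measured pose to pos, rotation matrix rot"
    s=r.sense(); A=R.from_euler('xyz',s['tcp_rot']); B=R.from_matrix(rot)
    t=A.inv().apply(np.array(pos)-s['eef_pos']); w=(A.inv()*B).as_rotvec()
    print('row',(t/200).round(4).tolist(),(w/np.pi).round(4).tolist(),'mm',np.linalg.norm(t).round(1),'deg',np.degrees(np.linalg.norm(w)).round(1))
def rot(xyaw,tilt=0):
    "tool down, its x along xyaw (deg), then turned tilt deg about its own y (fingers swing toward +x)"
    return (R.from_euler('z',xyaw,degrees=True)*R.from_euler('x',180,degrees=True)*R.from_euler('y',tilt,degrees=True)).as_matrix()
def st():
    s=r.sense(); print({k:np.round(s[k],3).tolist() for k in('clock','qpos','eef_pos','tcp_rot','contact_force','opening','grasp_force')})
E
python3 -m inch '[[[-0.96,-0.35,0,0,0,0.176],[-0.96,-0.35,0,0,0,0.176],[-0.96,-0.35,0,0,0,0.176],[-0.96,-0.35,0,0,0,0.176],[-0.96,-0.35,0,0,0,0.176],[-0.96,-0.35,0,0,0,0.176],[-0.96,-0.35,0,0,0,0.176]]]' 1 60
python3 -c "
from h import *
st();to([545.5,292.8,231],rot(124.8))"
```

```text
clock: 0.68
eef_pos: [398.5, 431.0, 231.0]
tcp_rot: [-3.141, 0.0, 2.176]
contact_force: [0.4, 0.0, 0.6]
opening: 0.998
grasp_force: 0.0
{'clock': 0.683, 'qpos': [0.822, 0.295, 1.717, 0.0, 1.13, 0.217], 'eef_pos': [398.494, 431.013, 231.042], 'tcp_rot': [-3.141, 0.0, 2.176], 'contact_force': [0.36, 0.02, 0.601], 'opening': 0.998, 'grasp_force': 0.0}
row [-0.9864, 0.2116, 0.0002] [-0.0002, 0.0, -0.0008] mm 201.8 deg 0.1
```

```bash
python3 -m inch '[[[-0.986,0.212,0,0,0,0],[-0.986,0.212,0,0,0,0],[-0.986,0.212,0,0,0,0],[-0.986,0.212,0,0,0,0],[-0.986,0.212,0,0,0,0],[-0.986,0.212,0,0,0,0],[-0.986,0.212,0,0,0,0]]]'
python3 - <<'E'
from h import *
C=cam('wrist'); im=r.grab_frame('wrist')[:,:,::-1]; cv2.imwrite('pics/w1.png',im); st()
np.save('w1.npy',np.array([C[2][i].tolist()+[C[3][i]] for i in range(3)]))
E
```

```text
clock: 1.27
eef_pos: [545.1, 294.7, 230.8]
tcp_rot: [-3.141, -0.0, 2.178]
contact_force: [-1.0, 0.2, -0.7]
opening: 1.004
grasp_force: 0.0
{'clock': 1.317, 'qpos': [0.495, 0.345, 1.646, 0.001, 1.151, -0.114], 'eef_pos': [544.197, 295.482, 230.828], 'tcp_rot': [-3.141, -0.001, 2.179], 'contact_force': [-0.834, 0.78, 0.415], 'opening': 1.0, 'grasp_force': 0.0}
```

View pics/w1.png

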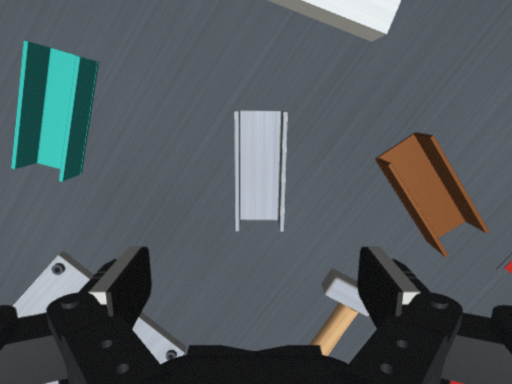

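The channel is upright in the wrist view, with its leg-top corners near (234,112), (288,112), (236,231), (284,231).

Run:
```python
from h import *
M=np.load('w1.npy'); c=r.camera_info('wrist'); C=(c['K'],c['distortion'],M[:,:3],M[:,3])
g=cv2.imread('pics/w1.png',0)
P=cast(C,[[234,111],[288,111.5],[284.5,231.5],[235.5,231.5]],40)
print(P.round(1).tolist(),P.mean(0).round(1),[np.linalg.norm(P[i]-P[i-1]).round(1) for i in range(4)],[np.degrees(np.arctan2(*(P[i]-P[i-1])[1::-1])).round(1) for i in range(4)])
mid=P.mean(0); u=np.array([np.cos(np.radians(124.8)),np.sin(np.radians(124.8)),0])
```

```text
[[497.3, 330.6, 40.0], [539.3, 359.1, 40.0], [607.4, 260.0, 40.0], [565.9, 231.2, 40.0]] [552.5 295.2  40. ] [np.float64(120.8), np.float64(50.8), np.float64(120.3), np.float64(50.5)] [np.float64(124.6), np.float64(34.2), np.float64(-55.5), np.float64(-145.2)]
```

Run:
```python
from h import *
M=np.load('w1.npy'); c=r.camera_info('wrist'); C=(c['K'],c['distortion'],M[:,:3],M[:,3])
print('plate corner seen by wrist',cast(C,[[63,253]],12).round(1))
print('hammer head',cast(C,[[340,280]],15).round(1))
to([604.3,216.4,100],rot(124.7,45))
```

```text
plate corner seen by wrist [[424.6  88.5  12. ]]
hammer head [[702.4 241.7  15. ]]
row [-0.4967, 0.0213, 0.6537] [-0.0005, 0.2498, 0.0006] mm 164.3 deg 45.0
```

```bash
python3 -m inch '[[[-0.497,0.021,0.654,0,0.25,0],[-0.497,0.021,0.654,0,0.25,0],[-0.497,0.021,0.654,0,0.25,0],[-0.497,0.021,0.654,0,0.25,0],[-0.497,0.021,0.654,0,0.25,0],[-0.497,0.021,0.654,0,0.25,0],[-0.497,0.021,0.654,0,0.25,0],[-0.497,0.021,0.654,0,0.25,0]]]'
python3 -c "
from h import *
st();to([564,274.5,10.5],rot(124.7,45))"
```

```text
clock: 1.98
eef_pos: [603.9, 215.9, 97.9]
tcp_rot: [-3.136, -0.79, 2.175]
contact_force: [-0.0, 0.1, 0.6]
opening: 0.998
grasp_force: 0.0
{'clock': 1.983, 'qpos': [0.02, 0.779, 1.48, 0.638, 1.429, -0.86], 'eef_pos': [603.939, 215.899, 97.879], 'tcp_rot': [-3.136, -0.79, 2.175], 'contact_force': [-0.039, 0.059, 0.58], 'opening': 0.998, 'grasp_force': 0.0}
row [-0.0605, 0.0051, 0.5594] [-0.0014, -0.0013, -0.0004] mm 112.5 deg 0.3
```

```bash
python3 -m inch '[[[-0.06,0.005,0.2,0,0,0],[-0.06,0.005,0.4,0,0,0],[-0.06,0.005,0.5,0,0,0],[-0.06,0.005,0.56,0,0,0],[-0.06,0.005,0.56,0,0,0],[-0.06,0.005,0.56,0,0,0]]]' && python3 -m inch '[[[0,0,0,0,0,0],[0,0,0,0,0,0],[0,0,0,0,0,0],[0,0,0,0,0,0],[0,0,0,0,0,0],[0,0,0,0,0,0],[0,0,0,0,0,0],[0,0,0,0,0,0]]]' -1 100
python3 -c "
from h import *
st()"
```

```text
clock: 2.48
eef_pos: [565.3, 275.6, 13.8]
tcp_rot: [3.14, -0.784, 2.182]
contact_force: [0.5, -0.0, 0.6]
opening: 1.0
grasp_force: 0.0
clock: 3.15
eef_pos: [566.8, 273.8, 14.2]
tcp_rot: [3.139, -0.785, 2.18]
contact_force: [1.2, -1.4, 5.9]
opening: 0.566
grasp_force: 103.4
{'clock': 3.15, 'qpos': [0.103, 0.853, 1.572, 0.71, 1.255, -0.923], 'eef_pos': [566.773, 273.82, 14.165], 'tcp_rot': [3.139, -0.785, 2.18], 'contact_force': [1.226, -1.434, 5.932], 'opening': 0.566, 'grasp_force': 103.448}
```

```bash
python3 -m inch '[[[0.5,0,-0.5,0,0,0],[0.5,0,-0.5,0,0,0],[0.5,0,-0.5,0,0,0],[0.5,0,-0.5,0,0,0],[0.5,0,-0.5,0,0,0]]]' && python3 -m inch '[[[0,0,0,0,-0.25,0],[0,0,0,0,-0.25,0],[0,0,0,0,-0.25,0],[0,0,0,0,-0.25,0],[0,0,0,0,-0.25,0],[0,0,0,0,-0.25,0],[0,0,0,0,-0.25,0],[0,0,0,0,-0.25,0]]]'
python3 -c "
from h import *
st();to([493.3,315.2,120],rot(124.7,-45))"
```

```text
clock: 3.57
eef_pos: [567.9, 274.2, 158.2]
tcp_rot: [3.132, -0.781, 2.185]
contact_force: [1.1, 0.1, -5.5]
opening: 0.572
grasp_force: 106.3
clock: 4.23
eef_pos: [562.8, 275.4, 151.8]
tcp_rot: [-3.138, 0.001, 2.183]
contact_force: [-0.4, 0.3, -5.1]
opening: 0.57
grasp_force: 105.8
{'clock': 4.233, 'qpos': [0.454, 0.439, 1.696, -0.002, 1.01, -0.158], 'eef_pos': [562.777, 275.402, 151.798], 'tcp_rot': [-3.138, 0.001, 2.183], 'contact_force': [-0.448, 0.295, -5.132], 'opening': 0.57, 'grasp_force': 105.773}
row [0.3627, -0.1693, 0.1593] [-0.0003, -0.2497, 0.0025] mm 86.2 deg 44.9
```

```bash
python3 -m inch '[[[0.363,-0.169,0.1,0,-0.25,0.002],[0.363,-0.169,0.1,0,-0.25,0.002],[0.363,-0.169,0.1,0,-0.25,0.002],[0.363,-0.169,0.1,0,-0.25,0.002],[0.363,-0.169,0.1,0,-0.25,0.002],[0.363,-0.169,0.1,0,-0.25,0.002],[0.363,-0.169,0.1,0,-0.25,0.002],[0.363,-0.169,0.1,0,-0.25,0.002]]]'
python3 - <<'E'
from h import *
st()
for n in('scene','wrist'): 
    np.save('M.npy',np.c_[cam(n)[2],cam(n)[3]]) if n=='wrist' else 0
    cv2.imwrite(f'pics/{n}2.png',r.grab_frame(n)[:,:,::-1])
a=cv2.imread('pics/scene2.png')[90:240,220:400]; a=cv2.resize(a,(400,333))
b=cv2.resize(cv2.imread('pics/wrist2.png'),(400,300)); W=np.zeros((333,800,3),np.uint8);W[:,:400]=a;W[:300,400:]=b
cv2.imwrite('pics/c2.png',W); to([493.3,315.2,95],rot(124.7,-45))
E
```

```text
clock: 4.9
eef_pos: [493.7, 314.2, 129.5]
tcp_rot: [-3.132, 0.788, 2.182]
contact_force: [-0.1, -0.5, -6.3]
opening: 0.577
grasp_force: 106.1
{'clock': 4.9, 'qpos': [0.962, 0.599, 1.761, -0.775, 1.242, 0.793], 'eef_pos': [493.736, 314.226, 129.548], 'tcp_rot': [-3.132, 0.788, 2.182], 'contact_force': [-0.08, -0.515, -6.269], 'opening': 0.577, 'grasp_force': 106.093}
row [0.1368, -0.0037, 0.1222] [-0.0015, -0.001, -0.0] mm 36.7 deg 0.3
```

View pics/c2.png

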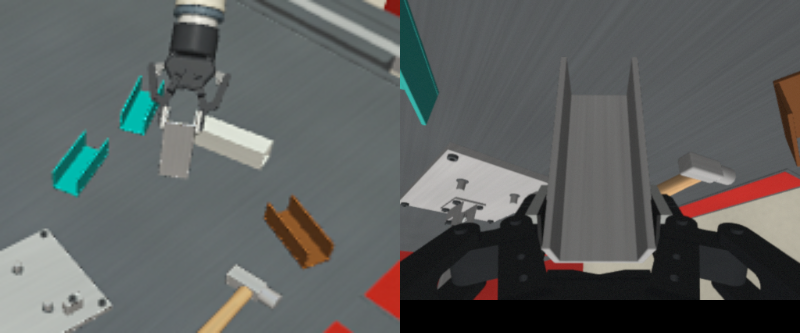

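The channel hangs upright with its web toward the scene camera (scene crop around (178,150)); the wrist view shows it squarely gripped at its top. I now lower it.

```bash
python3 -m inch '[[[0.06,0,0.06,0,0,0],[0.12,0,0.12,0,0,0],[0.13,0,0.13,0,0,0],[0.13,0,0.13,0,0,0]]]' && python3 -m inch '[[[0.007,0,0.007,0,0,0],[0.014,0,0.014,0,0,0],[0.014,0,0.014,0,0,0]]]' && python3 -m inch '[[[0.007,0,0.007,0,0,0],[0.014,0,0.014,0,0,0],[0.014,0,0.014,0,0,0]]]'
```

```text
clock: 5.33
eef_pos: [496.2, 313.0, 96.2]
tcp_rot: [-3.142, 0.784, 2.171]
contact_force: [-0.2, 0.6, -5.4]
opening: 0.57
grasp_force: 106.0
clock: 5.58
eef_pos: [496.5, 314.7, 93.8]
tcp_rot: [3.137, 0.785, 2.17]
contact_force: [-0.2, 0.0, -5.1]
opening: 0.573
grasp_force: 106.0
clock: 5.83
eef_pos: [496.1, 314.7, 89.4]
tcp_rot: [3.138, 0.785, 2.171]
contact_force: [0.7, -0.8, -4.7]
opening: 0.577
grasp_force: 106.0
```

```bash
python3 -m inch '[[[0.005,0,0.005,0,0,0],[0.01,0,0.01,0,0,0],[0.01,0,0.01,0,0,0]]]' && python3 -m inch '[[[0.005,0,0.005,0,0,0],[0.01,0,0.01,0,0,0],[0.01,0,0.01,0,0,0]]]' ; python3 -m inch '[[[0,0,0,0,0,0],[0,0,0,0,0,0]]]'; python3 -c "
from h import *
s=r.sense();print(s['contact_force'],s['wrist_torque'])"
```

```text
clock: 6.08
eef_pos: [496.4, 314.9, 87.4]
tcp_rot: [3.138, 0.786, 2.171]
contact_force: [-1.8, 0.8, 2.9]
opening: 0.572
grasp_force: 106.7
clock: 6.33
eef_pos: [496.6, 314.9, 87.3]
tcp_rot: [3.137, 0.789, 2.169]
contact_force: [-8.7, 3.4, 25.3]
opening: 0.569
grasp_force: 109.6
clock: 6.5
eef_pos: [496.6, 314.9, 87.3]
tcp_rot: [3.137, 0.789, 2.169]
contact_force: [-9.7, 3.5, 24.9]
opening: 0.568
grasp_force: 109.5
[-9.68488526  3.48190993 24.87192613] [-1.8581093   0.96043346 -0.87348662]
```

```bash
python3 -m inch '[[[-0.006,0,-0.006,0,0,0],[-0.006,0,-0.006,0,0,0],[-0.006,0,-0.006,0,0,0]]]' && python3 -m inch '[[[0,0,0,0,0,0],[0,0,0,0,0,0],[0,0,0,0,0,0],[0,0,0,0,0,0],[0,0,0,0,0,0],[0,0,0,0,0,0],[0,0,0,0,0,0],[0,0,0,0,0,0]]]' 1 && python3 -m inch '[[[0,0,-0.1,0,0,0],[0,0,-0.25,0,0,0],[0,0,-0.45,0,0,0],[-0.2,0,-0.65,0,0,0],[-0.4,0,-0.85,0,0,0],[-0.5,0,-0.95,0,0,0],[-0.5,0,-0.95,0,0,0],[-0.5,0,-0.95,0,0,0]]]'
python3 - <<'E'
from h import *
st()
a=r.grab_frame('scene')[:,:,::-1]; cv2.imwrite('pics/s3.png',cv2.resize(a[90:240,220:400],(540,450)))
to([549.9,238,260],rot(124.4,0))
E
```

```text
clock: 6.75
eef_pos: [496.5, 314.8, 87.4]
tcp_rot: [3.137, 0.787, 2.17]
contact_force: [-5.7, 1.6, 12.4]
opening: 0.571
grasp_force: 107.9
clock: 7.42
eef_pos: [496.2, 314.6, 85.5]
tcp_rot: [3.139, 0.785, 2.171]
contact_force: [-0.3, 0.1, -0.3]
opening: 1.002
grasp_force: 0.0
clock: 8.08
eef_pos: [460.8, 368.3, 295.4]
tcp_rot: [3.128, 0.783, 2.164]
contact_force: [-0.1, 1.1, 0.5]
opening: 1.002
grasp_force: 0.0
{'clock': 8.083, 'qpos': [1.052, 0.426, 1.607, -0.693, 1.523, 0.639], 'eef_pos': [460.774, 368.286, 295.361], 'tcp_rot': [3.128, 0.783, 2.164], 'contact_force': [-0.147, 1.098, 0.55], 'opening': 1.002, 'grasp_force': 0.0}
row [-0.4435, 0.0018, 0.6713] [0.0021, 0.2494, -0.0002] mm 160.9 deg 44.9
```

View pics/s3.png

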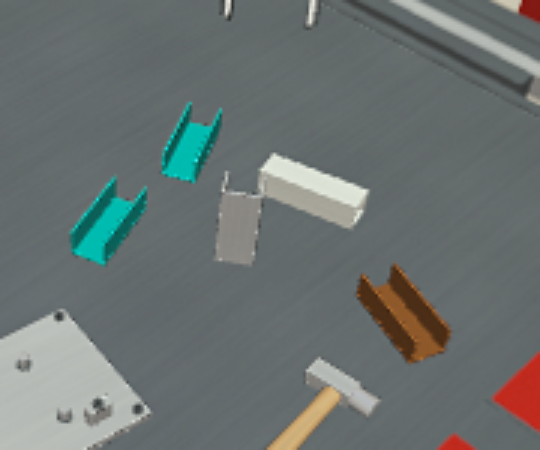

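The channel stands on its end, web toward the camera (its foot at crop (216,263)–(254,265)). Next I check its position by ray and work out the swing to the other side.

```bash
python3 - <<'E'
from h import *
S=cam('scene'); P=cast(S,[[220+215.5/3,90+263.5/3],[220+254.5/3,90+265.5/3]],0); print(P.round(1),P.mean(0),np.linalg.norm(P[0]-P[1]))
P=cast(S,[[220+219.5/3,90+191/3],[220+262/3,90+194/3]],120); print(P.round(1),P.mean(0),np.linalg.norm(P[0]-P[1]))
E
python3 -m inch '[[[-0.443,0,0.6,0,0.25,0],[-0.443,0,0.6,0,0.25,0],[-0.443,0,0.6,0,0.25,0],[-0.443,0,0.6,0,0.25,0],[-0.443,0,0.6,0,0.25,0],[-0.443,0,0.6,0,0.25,0],[-0.443,0,0.6,0,0.25,0],[-0.443,0,0.6,0,0.25,0]]]'
python3 -c "
from h import *
st(); to([561,222,130],rot(124.4,80))"
```

```text
[[491.1 286.7   0. ]
 [527.9 320.9   0. ]] [509.49862993 303.83612316   0.        ] 50.23914393271335
[[483.1 289.4 120. ]
 [521.9 323.1 120. ]] [502.48516844 306.24162782 120.        ] 51.440838849792485
clock: 8.8
eef_pos: [543.9, 242.8, 266.5]
tcp_rot: [-3.141, -0.002, 2.168]
contact_force: [-0.1, -0.7, 0.2]
opening: 0.998
grasp_force: 0.0
{'clock': 8.8, 'qpos': [0.416, 0.277, 1.66, 0.002, 1.206, -0.182], 'eef_pos': [543.942, 242.765, 266.533], 'tcp_rot': [-3.141, -0.002, 2.168], 'contact_force': [-0.052, -0.701, 0.155], 'opening': 0.998, 'grasp_force': 0.0}
row [-0.1354, 0.0123, 0.6824] [0.0006, 0.4437, -0.0009] mm 139.2 deg 79.9
```

```bash
python3 -m inch '[[[-0.135,0.012,0.15,0,0.24,0],[-0.135,0.012,0.15,0,0.24,0],[-0.135,0.012,0.15,0,0.24,0],[-0.135,0.012,0.15,0,0.24,0],[-0.135,0.012,0.15,0,0.24,0],[-0.135,0.012,0.15,0,0.24,0],[-0.135,0.012,0.15,0,0.24,0],[-0.135,0.012,0.15,0,0.24,0]]]'
python3 -c "
from h import *
st(); to([561,222,130],rot(124.4,80))"
```

```text
clock: 9.47
eef_pos: [559.7, 223.9, 235.0]
tcp_rot: [-3.135, -0.754, 2.167]
contact_force: [-0.3, 0.5, 0.4]
opening: 0.997
grasp_force: 0.0
{'clock': 9.467, 'qpos': [0.043, 0.543, 1.546, 0.618, 1.527, -0.738], 'eef_pos': [559.731, 223.859, 234.983], 'tcp_rot': [-3.135, -0.754, 2.167], 'contact_force': [-0.348, 0.548, 0.422], 'opening': 0.997, 'grasp_force': 0.0}
row [-0.3674, 0.0025, 0.375] [-0.0009, 0.2045, -0.0012] mm 105.0 deg 36.8
```

```bash
python3 -m inch '[[[-0.367,0.0025,0.375,0,0.2045,0],[-0.367,0.0025,0.375,0,0.2045,0],[-0.367,0.0025,0.375,0,0.2045,0],[-0.367,0.0025,0.375,0,0.2045,0],[-0.367,0.0025,0.375,0,0.2045,0],[-0.367,0.0025,0.375,0,0.2045,0],[-0.367,0.0025,0.375,0,0.2045,0],[-0.367,0.0025,0.375,0,0.2045,0]]]'
python3 -c "
from h import *
st(); to([549.9,238,83.5],rot(124.4,80))"
```

```text
clock: 10.13
eef_pos: [562.3, 224.3, 133.9]
tcp_rot: [3.13, -1.391, 2.187]
contact_force: [0.4, -0.4, 0.2]
opening: 1.002
grasp_force: 0.0
{'clock': 10.133, 'qpos': [-0.072, 0.989, 1.434, 0.922, 1.845, -1.011], 'eef_pos': [562.304, 224.341, 133.943], 'tcp_rot': [3.13, -1.391, 2.187], 'contact_force': [0.434, -0.365, 0.227], 'opening': 1.002, 'grasp_force': 0.0}
row [-0.2317, -0.0127, 0.1351] [-0.0013, 0.0017, 0.0009] mm 53.7 deg 0.4
```

```bash
python3 -m inch '[[[-0.232,-0.013,0.135,0,0,0],[-0.232,-0.013,0.135,0,0,0],[-0.232,-0.013,0.135,0,0,0],[-0.232,-0.013,0.135,0,0,0]]]'
python3 - <<'E'
from h import *
st(); to([483.2,335.9,62.7],rot(124.4,80))
C=cam('wrist');np.save('M.npy',np.c_[C[2],C[3]]);cv2.imwrite('pics/w4.png',r.grab_frame('wrist')[:,:,::-1])
E
```

```text
clock: 10.47
eef_pos: [550.1, 237.6, 84.9]
tcp_rot: [3.125, -1.395, 2.192]
contact_force: [0.7, 0.5, 0.6]
opening: 1.0
grasp_force: 0.0
{'clock': 10.467, 'qpos': [-0.056, 1.052, 1.447, 0.923, 1.794, -1.067], 'eef_pos': [550.105, 237.561, 84.897], 'tcp_rot': [3.125, -1.395, 2.192], 'contact_force': [0.729, 0.453, 0.553], 'opening': 1.0, 'grasp_force': 0.0}
row [-0.0051, 0.0036, 0.6049] [-0.001, 0.0005, 0.0011] mm 121.0 deg 0.3
```

View pics/w4.png

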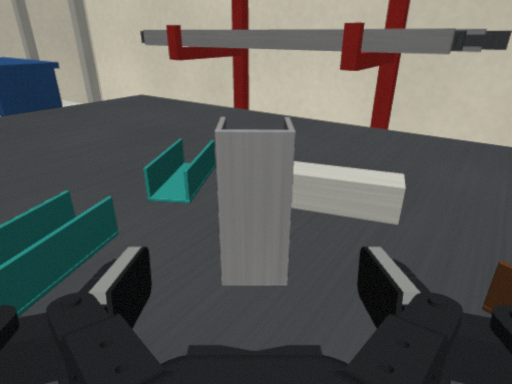

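The channel stands centred between the fingers (its web spans x 219–293, centre 255) and squarely facing the gripper, so I advance, close and lift.

```bash
python3 -m inch '[[[-0.005,0.003,0.2,0,0,0],[-0.005,0.003,0.4,0,0,0],[-0.005,0.003,0.5,0,0,0],[-0.005,0.003,0.58,0,0,0],[-0.005,0.003,0.605,0,0,0],[-0.005,0.003,0.605,0,0,0],[-0.005,0.003,0.605,0,0,0]]]' && python3 -m inch '[[[0,0,0,0,0,0],[0,0,0,0,0,0],[0,0,0,0,0,0],[0,0,0,0,0,0],[0,0,0,0,0,0],[0,0,0,0,0,0],[0,0,0,0,0,0],[0,0,0,0,0,0]]]' -1 100 && python3 -m inch '[[[0.2,0,0,0,0,0],[0.4,0,0,0,0,0],[0.6,0,0,0,0,0],[0.8,0,0,0,0,0],[0.8,0,0,0,0,0],[0.8,0,0,0,0,0]]]'
python3 -c "
from h import *
st()"
```

```text
clock: 11.1
eef_pos: [484.2, 335.0, 61.8]
tcp_rot: [3.12, -1.396, 2.194]
contact_force: [0.2, -0.0, -0.1]
opening: 1.001
grasp_force: 0.0
clock: 11.77
eef_pos: [483.5, 335.3, 61.3]
tcp_rot: [3.125, -1.396, 2.189]
contact_force: [3.2, -3.2, 3.4]
opening: 0.574
grasp_force: 102.4
clock: 12.27
eef_pos: [466.9, 358.5, 219.4]
tcp_rot: [3.114, -1.393, 2.201]
contact_force: [-0.6, 0.2, -5.4]
opening: 0.573
grasp_force: 103.9
{'clock': 12.267, 'qpos': [0.12, 0.773, 1.686, 1.08, 1.722, -0.976], 'eef_pos': [466.935, 358.469, 219.427], 'tcp_rot': [3.114, -1.393, 2.201], 'contact_force': [-0.566, 0.242, -5.427], 'opening': 0.573, 'grasp_force': 103.947}
```

```bash
python3 -m inch '[[[0,0,0,0,-0.25,0],[0,0,0,0,-0.25,0],[0,0,0,0,-0.25,0],[0,0,0,0,-0.25,0],[0,0,0,0,-0.25,0],[0,0,0,0,-0.25,0],[0,0,0,0,-0.25,0],[0,0,0,0,-0.25,0]]]'
python3 -c "
from h import *
st(); to([440,130,250],rot(171.3,-10))"
```

```text
clock: 12.93
eef_pos: [466.0, 358.8, 218.2]
tcp_rot: [3.139, -0.608, 2.178]
contact_force: [0.8, 0.0, -4.7]
opening: 0.572
grasp_force: 103.9
{'clock': 12.933, 'qpos': [0.327, 0.408, 1.733, 0.617, 1.253, -0.554], 'eef_pos': [466.027, 358.796, 218.214], 'tcp_rot': [3.139, -0.608, 2.178], 'contact_force': [0.782, 0.04, -4.721], 'opening': 0.572, 'grasp_force': 103.918}
row [-0.6192, -0.7578, -0.627] [0.0578, -0.2347, -0.2589] mm 232.5 deg 63.8
```

```bash
python3 -m inch '[[[-0.62,-0.758,-0.627,0.058,-0.235,-0.259],[-0.62,-0.758,-0.627,0.058,-0.235,-0.259],[-0.62,-0.758,-0.627,0.058,-0.235,-0.259],[-0.62,-0.758,-0.627,0.058,-0.235,-0.259],[-0.62,-0.758,-0.627,0.058,-0.235,-0.259],[-0.62,-0.758,-0.627,0.058,-0.235,-0.259],[-0.62,-0.758,-0.627,0.058,-0.235,-0.259],[-0.62,-0.758,-0.627,0.058,-0.235,-0.259]]]' && python3 -m inch '[[[0,0,0,0,0,0],[0,0,0,0,0,0],[0,0,0,0,0,0]]]'
python3 -c "
from h import *
st(); to([440,130,250],rot(171.3,-10))"
```

```text
clock: 13.6
eef_pos: [439.5, 127.1, 248.0]
tcp_rot: [3.114, 0.095, 2.906]
contact_force: [-0.5, -0.1, -5.6]
opening: 0.573
grasp_force: 106.4
clock: 13.85
eef_pos: [439.8, 129.1, 248.6]
tcp_rot: [3.111, 0.091, 2.902]
contact_force: [-0.2, 0.0, -4.6]
opening: 0.571
grasp_force: 106.5
{'clock': 13.85, 'qpos': [0.298, 0.017, 2.015, -0.024, 1.016, -1.023], 'eef_pos': [439.829, 129.106, 248.605], 'tcp_rot': [3.111, 0.091, 2.902], 'contact_force': [-0.22, 0.015, -4.584], 'opening': 0.571, 'grasp_force': 106.55}
row [-0.0004, 0.0048, -0.0068] [0.0059, -0.0261, -0.028] mm 1.7 deg 7.0
```

```bash
python3 -m inch '[[[0,0.005,-0.007,0.006,-0.026,-0.028],[0,0.005,-0.007,0.006,-0.026,-0.028],[0,0.005,-0.007,0.006,-0.026,-0.028],[0,0.005,-0.007,0.006,-0.026,-0.028]]]'
python3 - <<'E'
from h import *
st();C=cam('wrist');np.save('M5.npy',np.c_[C[2],C[3]]);cv2.imwrite('pics/w5.png',r.grab_frame('wrist')[:,:,::-1]);
J=np.array([488.3,-69,0]); Q=R.from_euler('z',-8.7,degrees=True)
pts=dict(pin1=[-45,54,28],pin2=[45,54,28],stop=[60,85,24],c1=[-95,140,12],c2=[95,140,12])
for k,v in pts.items(): print(k,proj(C,J+Q.apply(v)).round(1))
E
```

```text
clock: 14.18
eef_pos: [440.6, 130.2, 250.9]
tcp_rot: [3.141, 0.176, 2.989]
contact_force: [-0.5, -0.4, -4.2]
opening: 0.571
grasp_force: 106.5
{'clock': 14.183, 'qpos': [0.346, -0.018, 2.053, -0.102, 0.954, -1.019], 'eef_pos': [440.583, 130.175, 250.936], 'tcp_rot': [3.141, 0.176, 2.989], 'contact_force': [-0.454, -0.399, -4.225], 'opening': 0.571, 'grasp_force': 106.541}
pin1 [[127.8 157.6]]
pin2 [[139.8 230. ]]
stop [[168.1 238.9]]
c1 [[207.2 107.5]]
c2 [[215.8 256.9]]
```

View pics/w5.png

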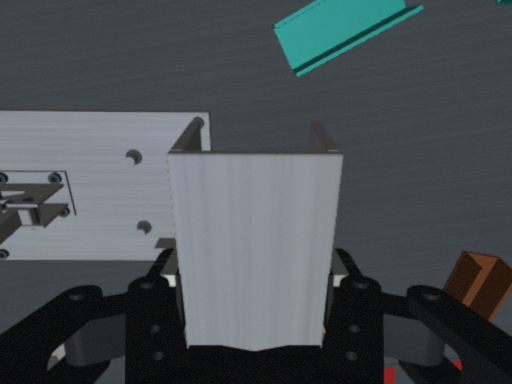

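The wrist view shows the channel web-up, with plate corner c1 near (209,112), pin tops near (134,156) and (143,227), and the clamp at left. I get the pixels more exactly and fit the jig's pose.

Run:
```python
from h import *
M=np.load('M5.npy'); c=r.camera_info('wrist'); C=(c['K'],c['distortion'],M[:,:3],M[:,3])
im=cv2.imread('pics/w5.png'); g=cv2.cvtColor(im,cv2.COLOR_BGR2GRAY)
cv2.imwrite('pics/c5.png',cv2.resize(im[95:270,0:215],(780,600)[:2],interpolation=cv2.INTER_CUBIC) if 0 else cv2.resize(im[95:265,60:215],(547,600),interpolation=cv2.INTER_CUBIC))
for x in (40,90,150): 
    col=g[:,x].astype(int); d=np.diff(col); print('top edge',x,np.argmax(d[90:130])+90.5,'bottom',np.argmin(d[245:275])+245.5)
for y in (118,): d=np.diff(g[y].astype(int)); print('right edge',y,np.argmin(d[200:220])+200.5, g[y,200:218])
```

```text
top edge 40 110.5 bottom 259.5
top edge 90 111.5 bottom 259.5
top edge 150 111.5 bottom 259.5
right edge 118 208.5 [ 66  90 125 143 146 147 148 146 123  77  59  68  67  69  68  67  67  67]
```

View pics/c5.png

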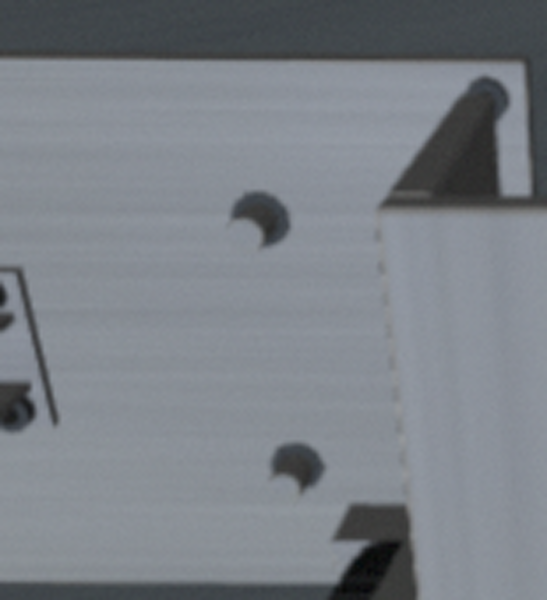

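The pins' dark crescents put their base circles at about (134.2,156.8) and (144.1,227.3), and the plate corner at (209,111.5). I fit the jig from these.

Run:
```python
from h import *
M=np.load('M5.npy'); c=r.camera_info('wrist'); C=(c['K'],c['distortion'],M[:,:3],M[:,3])
P=cast(C,[[134.2,156.8],[144.1,227.3],[209,111.5],[40,111],[150,111.5],[40,259.7],[150,259.7]],12)[:,:2]; print(P.round(1).tolist())
print('pins apart',np.linalg.norm(P[1]-P[0]),'pin yaw',np.degrees(np.arctan2(*(P[1]-P[0])[::-1])))
for a,b in((3,4),(5,6)): print('edge yaw',np.degrees(np.arctan2(*(P[b]-P[a])[::-1]))-90)
yaw=-8.7
for yaw in(-8.2,-8.7,-9.2):
    Q=R.from_euler('z',yaw,degrees=True); o=[]
    for p,l in((P[0],[-45,54,0]),(P[1],[45,54,0]),(P[2],[-95,140,0])): o.append(p-Q.apply(l)[:2])
    # bottom edge x=95
    print(yaw,np.round(o,1).tolist(),'x of edges',[round(float(Q.inv().apply([*q,0])[0]),1) for q in P[3:]])
    o=np.mean(o,0); s=o+Q.apply([0,85,0])[:2]; print(' seat',s.round(1))
```

```text
[[456.6, -8.4], [546.6, -23.6], [420.0, 84.8], [392.8, -91.0], [410.6, 23.1], [572.8, -169.1], [594.6, -29.8]]
pins apart 91.25941754462414 pin yaw -9.55620162676939
edge yaw -8.84566907219903
edge yaw -8.88161620633376
-8.2 [[493.5, -68.3], [494.4, -70.6], [494.0, -67.4]] x of edges [401.8, 403.1, 591.1, 592.8]
 seat [506.1  15.4]
-8.7 [[493.0, -68.6], [494.0, -70.1], [492.7, -68.0]] x of edges [402.1, 402.4, 591.8, 592.3]
 seat [506.1  15.1]
-9.2 [[492.4, -68.9], [493.6, -69.7], [491.4, -68.6]] x of edges [402.3, 401.6, 592.5, 591.7]
 seat [506.1  14.8]
```

```bash
python3 -c "
from h import *
to([494.4,27,70],rot(171.15,-10))"
```

```text
row [-0.1783, -0.4693, 0.9516] [0.0003, 0.0008, 0.0006] mm 215.2 deg 0.2
```

```bash
python3 -m inch '[[[-0.178,-0.469,0.2,0,0,0],[-0.178,-0.469,0.4,0,0,0],[-0.178,-0.469,0.6,0,0,0],[-0.178,-0.469,0.8,0,0,0],[-0.178,-0.469,0.95,0,0,0],[-0.178,-0.469,0.95,0,0,0],[-0.178,-0.469,0.95,0,0,0],[-0.178,-0.469,0.95,0,0,0]]]'
python3 -c "
from h import *
st();to([494.4,27,20],rot(171.15,-10))"
```

```text
clock: 14.9
eef_pos: [494.2, 26.5, 69.7]
tcp_rot: [-3.141, 0.176, 2.989]
contact_force: [0.4, 0.1, -4.4]
opening: 0.57
grasp_force: 106.1
{'clock': 14.9, 'qpos': [0.079, 0.321, 2.159, -0.086, 0.492, -1.268], 'eef_pos': [494.217, 26.472, 69.723], 'tcp_rot': [-3.141, 0.176, 2.989], 'contact_force': [0.405, 0.06, -4.36], 'opening': 0.57, 'grasp_force': 106.145}
row [0.0429, 0.0029, 0.2449] [-0.0, 0.0003, 0.0007] mm 49.7 deg 0.1
```

```bash
python3 -m inch '[[[0.014,0.003,0.08,0,0,0],[0.028,0.003,0.16,0,0,0],[0.038,0.003,0.22,0,0,0],[0.043,0.003,0.245,0,0,0],[0.043,0.003,0.245,0,0,0]]]' && python3 -m inch '[[[0.0017,0,0.01,0,0,0],[0.0034,0,0.02,0,0,0],[0.0034,0,0.02,0,0,0]]]' && python3 -m inch '[[[0.0017,0,0.01,0,0,0],[0.0017,0,0.01,0,0,0],[0.0017,0,0.01,0,0,0]]]'
```

```text
clock: 15.32
eef_pos: [495.8, 27.9, 21.9]
tcp_rot: [3.141, 0.18, 2.991]
contact_force: [-0.9, 0.2, -5.3]
opening: 0.57
grasp_force: 106.6
clock: 15.57
eef_pos: [495.8, 27.7, 17.8]
tcp_rot: [3.141, 0.181, 2.992]
contact_force: [-0.2, -0.9, -6.3]
opening: 0.573
grasp_force: 106.6
clock: 15.82
eef_pos: [495.8, 27.7, 15.5]
tcp_rot: [3.141, 0.181, 2.992]
contact_force: [0.5, 1.5, 1.2]
opening: 0.576
grasp_force: 107.6
```

```bash
python3 -m inch '[[[-0.015,0,0.003,0,0,0],[-0.03,0,0.005,0,0,0],[-0.042,0,0.007,0,0,0],[-0.042,0,0.007,0,0,0]]]' && python3 -m inch '[[[-0.01,0,0.002,0,0,0],[-0.01,0,0.002,0,0,0],[-0.01,0,0.002,0,0,0]]]' && python3 -m inch '[[[0,-0.018,0,0,0,0],[0,-0.035,0,0,0,0],[0,-0.035,0,0,0,0]]]'
```

```text
clock: 16.15
eef_pos: [503.1, 26.2, 15.3]
tcp_rot: [-3.141, 0.178, 2.992]
contact_force: [-4.5, 0.3, 10.4]
opening: 0.574
grasp_force: 108.2
clock: 16.4
eef_pos: [504.1, 26.0, 15.3]
tcp_rot: [-3.141, 0.177, 2.992]
contact_force: [-10.0, 1.9, 14.3]
opening: 0.578
grasp_force: 108.9
clock: 16.65
eef_pos: [505.0, 18.8, 15.4]
tcp_rot: [3.141, 0.18, 2.991]
contact_force: [-1.3, 0.8, 5.8]
opening: 0.576
grasp_force: 107.6
```

```bash
python3 -m inch '[[[0,-0.01,0,0,0,0],[0,-0.01,0,0,0,0],[0,-0.01,0,0,0,0]]]' && python3 -m inch '[[[0,-0.01,0,0,0,0],[0,-0.01,0,0,0,0],[0,-0.01,0,0,0,0]]]' && python3 -m inch '[[[0,-0.01,0,0,0,0],[0,-0.01,0,0,0,0],[0,-0.01,0,0,0,0]]]'
```

```text
clock: 16.9
eef_pos: [505.0, 17.0, 15.4]
tcp_rot: [3.142, 0.181, 2.991]
contact_force: [-0.7, 0.9, 5.7]
opening: 0.575
grasp_force: 107.7
clock: 17.15
eef_pos: [504.9, 15.3, 15.4]
tcp_rot: [3.141, 0.181, 2.991]
contact_force: [0.6, 4.6, 5.6]
opening: 0.567
grasp_force: 107.7
clock: 17.4
eef_pos: [505.0, 14.9, 15.5]
tcp_rot: [3.139, 0.182, 2.989]
contact_force: [-0.0, 22.2, 4.8]
opening: 0.573
grasp_force: 108.3
```

```bash
python3 -m inch '[[[-0.008,0,0.0014,0,0,0],[-0.008,0,0.0014,0,0,0],[-0.008,0,0.0014,0,0,0]]]' && python3 -m inch '[[[-0.008,0,0.0014,0,0,0],[-0.008,0,0.0014,0,0,0],[-0.008,0,0.0014,0,0,0]]]' && python3 -m inch '[[[-0.006,0,0.001,0,0,0],[-0.006,0,0.001,0,0,0],[-0.006,0,0.001,0,0,0]]]'
```

```text
clock: 17.65
eef_pos: [505.1, 14.9, 15.4]
tcp_rot: [3.139, 0.179, 2.989]
contact_force: [-7.2, 26.2, 14.0]
opening: 0.569
grasp_force: 109.5
clock: 17.9
eef_pos: [505.0, 14.8, 15.3]
tcp_rot: [3.14, 0.177, 2.989]
contact_force: [-13.5, 29.2, 24.7]
opening: 0.572
grasp_force: 110.9
clock: 18.15
eef_pos: [505.0, 14.8, 15.3]
tcp_rot: [3.14, 0.175, 2.989]
contact_force: [-19.3, 32.0, 30.6]
opening: 0.574
grasp_force: 112.0
```

```bash
python3 -m inch '[[[0,0,0,0,0,0],[0,0,0,0,0,0],[0,0,0,0,0,0],[0,0,0,0,0,0],[0,0,0,0,0,0],[0,0,0,0,0,0],[0,0,0,0,0,0],[0,0,0,0,0,0]]]' 1 && python3 -m inch '[[[-0.01,0,-0.06,0,0,0],[-0.035,0,-0.2,0,0,0],[-0.07,0,-0.4,0,0,0],[-0.1,0,-0.6,0,0,0],[-0.138,0,-0.79,0,0,0],[-0.138,0,-0.79,0,0,0],[-0.138,0,-0.79,0,0,0]]]'
python3 - <<'E'
from h import *
st();C=cam('wrist');np.save('M6.npy',np.c_[C[2],C[3]]);im=r.grab_frame('wrist')[:,:,::-1];cv2.imwrite('pics/w6.png',im)
cv2.imwrite('pics/t6.png',r.grab_frame('top')[:,:,::-1])
J=np.array([493.3,-69,0]); Q=R.from_euler('z',-8.85,degrees=True)
L=[[-60,60,52],[60,60,52],[60,110,52],[-60,110,52],[-95,140,12],[95,140,12],[-45,48,12],[60,85,36],[-45,54,28],[45,54,28]]
print(proj(C,J+Q.apply(L)).round(1).tolist())
E
```

```text
clock: 18.82
eef_pos: [508.1, 12.4, 15.0]
tcp_rot: [-3.141, 0.18, 2.991]
contact_force: [0.6, -0.2, -0.2]
opening: 1.001
grasp_force: 0.0
clock: 19.4
eef_pos: [508.7, 12.7, 178.1]
tcp_rot: [3.141, 0.185, 2.991]
contact_force: [0.1, -0.2, -0.7]
opening: 1.001
grasp_force: 0.0
{'clock': 19.4, 'qpos': [0.045, 0.149, 2.059, -0.051, 0.753, -1.341], 'eef_pos': [508.669, 12.718, 178.13], 'tcp_rot': [3.141, 0.185, 2.991], 'contact_force': [0.083, -0.221, -0.675], 'opening': 1.001, 'grasp_force': 0.0}
[[221.7, 72.4], [226.9, 221.4], [285.7, 221.6], [293.3, 72.7], [330.0, 17.9], [310.9, 232.0], [211.9, 86.0], [256.2, 212.5], [217.3, 89.2], [221.6, 193.3]]
```

Run:
```python
import cv2,numpy as np
g=cv2.imread('pics/w6.png',0)
for y in (100,140,180,200): print('row',y,g[y,208:308:1].tolist())
for x in (250,265): print('col',x,'top',g[60:90,x].tolist(),'bot',g[205:240,x].tolist())
for y in (86,89,193,190): print('pinrow',y,g[y,195:235].tolist())
```

```text
row 100 [143, 141, 143, 140, 141, 142, 141, 142, 143, 142, 141, 143, 143, 141, 136, 137, 148, 149, 148, 147, 146, 145, 145, 145, 147, 146, 145, 145, 143, 141, 145, 145, 147, 148, 147, 150, 146, 147, 148, 145, 144, 146, 146, 145, 144, 142, 144, 144, 146, 148, 147, 146, 147, 147, 146, 146, 143, 143, 145, 141, 145, 142, 144, 145, 145, 148, 146, 149, 147, 148, 148, 147, 146, 143, 141, 142, 142, 142, 142, 143, 145, 144, 142, 132, 129, 143, 148, 145, 146, 145, 145, 145, 144, 147, 146, 146, 145, 147, 145, 147]
row 140 [143, 143, 144, 144, 143, 142, 144, 143, 143, 143, 142, 143, 144, 143, 142, 128, 131, 146, 148, 146, 145, 145, 146, 145, 147, 146, 146, 145, 143, 143, 144, 144, 145, 147, 145, 145, 146, 147, 146, 144, 142, 140, 144, 142, 141, 143, 144, 143, 147, 145, 145, 147, 145, 145, 147, 144, 144, 141, 143, 139, 144, 145, 145, 143, 145, 146, 147, 147, 148, 147, 147, 144, 139, 137, 139, 143, 143, 142, 142, 143, 140, 133, 133, 141, 142, 142, 142, 142, 142, 143, 142, 142, 144, 143, 141, 141, 141, 143, 143, 142]
row 180 [145, 145, 145, 143, 145, 140, 120, 83, 69, 68, 69, 66, 64, 65, 65, 65, 74
[... 1737 characters left out ...]
 149, 150, 152, 147, 146, 147, 145, 145, 144, 147, 147, 146, 145]
pinrow 89 [143, 146, 144, 142, 144, 144, 143, 142, 142, 143, 142, 143, 142, 134, 110, 106, 130, 142, 141, 144, 143, 142, 141, 142, 143, 143, 145, 145, 148, 150, 148, 147, 148, 144, 145, 146, 148, 149, 145, 145]
pinrow 193 [144, 143, 143, 146, 141, 144, 145, 144, 143, 144, 144, 143, 143, 144, 145, 144, 143, 143, 144, 139, 143, 142, 142, 142, 141, 143, 143, 144, 143, 140, 140, 142, 148, 148, 145, 147, 148, 150, 149, 147]
pinrow 190 [144, 146, 143, 143, 144, 145, 145, 145, 144, 147, 145, 143, 144, 143, 144, 146, 142, 142, 136, 118, 115, 132, 144, 143, 142, 142, 141, 142, 144, 142, 143, 144, 144, 146, 146, 147, 147, 148, 148, 147]
```

The measured web edges (left 222.3/223.7/225.6, right 291.5/289.5/286.3, ends at rows 73 and 222) agree within 1 px with the seat prediction, so the channel is seated. Next is the lever.

```bash
python3 -m inch '[[[-0.114,0,-0.65,0,0,0],[-0.114,0,-0.65,0,0,0],[-0.114,0,-0.65,0,0,0],[-0.114,0,-0.65,0,0,0],[-0.114,0,-0.65,0,0,0]]]'
python3 - <<'E'
from h import *
st(); J=np.array([493.3,-69,0]); Q=R.from_euler('z',-8.85,degrees=True)
im=cv2.imread('pics/t6.png'); h=cv2.cvtColor(im,cv2.COLOR_BGR2HSV); m=((h[...,0]<8)|(h[...,0]>172))&(h[...,1]>130)&(h[...,2]>70)
m[:170]=0;m[260:]=0;m[:,:300]=0;m[:,400:]=0
y,x=np.nonzero(m);print('red px',x.min(),x.max(),y.min(),y.max(),len(x)); C=cam('top')
for a in(1.35,1.41):
    for d in(60,155): print(a,d,proj(C,J+Q.apply([0,-87-d*np.cos(a),44+d*np.sin(a)])).round(1))
g=J+Q.apply([0,-109,0]); print(g); to([g[0],g[1],300],rot(81.15,0))
E
```

```text
clock: 19.92
eef_pos: [507.5, 12.8, 309.0]
tcp_rot: [3.141, 0.183, 2.992]
contact_force: [0.5, -0.1, -0.6]
opening: 0.997
grasp_force: 0.0
{'clock': 19.917, 'qpos': [0.046, -0.003, 1.906, -0.04, 1.06, -1.358], 'eef_pos': [507.455, 12.84, 308.989], 'tcp_rot': [3.141, 0.183, 2.992], 'contact_force': [0.46, -0.144, -0.624], 'opening': 0.997, 'grasp_force': 0.0}
red px 346 353 215 219 25
1.35 60 [[340.1 217.7]]
1.35 155 [[353.1 214.9]]
1.41 60 [[338.9 217.5]]
1.41 155 [[350.  214.3]]
[ 476.53054948 -176.70230048    0.        ]
row [0.0192, -0.9602, 0.0417] [0.0459, 0.0455, 0.4999] mm 192.3 deg 90.7
```

```bash
python3 -m inch '[[[0.019,-0.96,0.042,0.046,0.046,0.5],[0.019,-0.96,0.042,0.046,0.046,0.5],[0.019,-0.96,0.042,0.046,0.046,0.5],[0.019,-0.96,0.042,0.046,0.046,0.5],[0.019,-0.96,0.042,0.046,0.046,0.5],[0.019,-0.96,0.042,0.046,0.046,0.5],[0.019,-0.96,0.042,0.046,0.046,0.5],[0.019,-0.96,0.042,0.046,0.046,0.5]]]' >/dev/null
python3 -c "
from h import *
st(); to([476.5,-176.7,300],rot(81.15,0))"
```

```text
{'clock': 20.583, 'qpos': [-0.345, 0.071, 1.848, -0.025, 1.162, -0.753], 'eef_pos': [473.615, -176.97, 294.755], 'tcp_rot': [3.114, 0.058, 1.987], 'contact_force': [0.054, -0.618, 0.333], 'opening': 1.001, 'grasp_force': 0.0}
row [-0.0061, 0.0144, -0.0255] [0.0138, 0.0155, 0.1818] mm 6.0 deg 32.9
```

```bash
python3 -m inch '[[[-0.006,0.014,-0.025,0.014,0.015,0.182],[-0.006,0.014,-0.025,0.014,0.015,0.182],[-0.006,0.014,-0.025,0.014,0.015,0.182],[-0.006,0.014,-0.025,0.014,0.015,0.182],[-0.006,0.014,-0.025,0.014,0.015,0.182],[-0.006,0.014,-0.025,0.014,0.015,0.182],[-0.006,0.014,-0.025,0.014,0.015,0.182]]]' >/dev/null
python3 - <<'E'
from h import *
st(); to([476.5,-176.7,146],rot(81.15,0))
C=cam('wrist'); im=r.grab_frame('wrist')[:,:,::-1]; cv2.imwrite('pics/w7.png',im)
h=cv2.cvtColor(np.ascontiguousarray(im),cv2.COLOR_BGR2HSV); m=((h[...,0]<8)|(h[...,0]>172))&(h[...,1]>130)&(h[...,2]>60)
n,l,s,c=cv2.connectedComponentsWithStats(m.astype(np.uint8))
for i in range(1,n):
    if s[i,4]>60: print(s[i],c[i].round(1))
J=np.array([493.3,-69,0]); Q=R.from_euler('z',-8.85,degrees=True)
for a in(1.35,1.41):
    for d in(60,155): print(a,d,proj(C,J+Q.apply([0,-87-d*np.cos(a),44+d*np.sin(a)])).round(1))
E
```

```text
{'clock': 21.167, 'qpos': [-0.355, 0.104, 1.796, -0.002, 1.239, -0.21], 'eef_pos': [477.11, -176.157, 300.958], 'tcp_rot': [3.14, 0.002, 1.426], 'contact_force': [-0.597, -0.241, -1.088], 'opening': 1.0, 'grasp_force': 0.0}
row [-0.0013, -0.0041, 0.7748] [0.0006, 0.0008, 0.0031] mm 155.0 deg 0.6
[242 156  17  58 840] [250.4 186.2]
1.35 60 [[252.6 160.6]]
1.35 155 [[252.2 208.4]]
1.41 60 [[252.7 157.2]]
1.41 155 [[252.3 197.3]]
```

```bash
python3 -m inch '[[[0,-0.004,0.2,0,0,0],[0,-0.004,0.4,0,0,0],[0,-0.004,0.55,0,0,0],[0,-0.004,0.7,0,0,0],[0,-0.004,0.775,0,0,0],[0,-0.004,0.775,0,0,0],[0,-0.004,0.775,0,0,0]]]' && python3 -m inch '[[[0,0,0,0,0,0],[0,0,0,0,0,0],[0,0,0,0,0,0],[0,0,0,0,0,0],[0,0,0,0,0,0],[0,0,0,0,0,0],[0,0,0,0,0,0],[0,0,0,0,0,0]]]' -1 30 && python3 -m inch '[[[0,0,0,0,0,0],[0,0,0,0,0,0],[0,0,0,0,0,0],[0,0,0,0,0,0]]]'
python3 - <<'E'
from h import *
st(); s=r.sense(); J=np.array([493.3,-69,0]); Q=R.from_euler('z',-8.85,degrees=True)
p=Q.inv().apply(s['eef_pos']+[0,0,19]-J); print('grasp in jig',p.round(1)); a0=np.arctan2(p[2]-44,-(p[1]+87)); d=np.hypot(p[2]-44,p[1]+87); print('angle',a0,'radius',d)
A=R.from_euler('xyz',s['tcp_rot'])
for a in (1.25,1.1,.95,.8,.65,.5,.4,.3,.24):
    q=J+Q.apply([p[0],-87-d*np.cos(a),44+d*np.sin(a)])-[0,0,19]; print(a,(A.inv().apply(q-s['eef_pos'])/200).round(3).tolist())
E
```

```text
clock: 21.8
eef_pos: [477.4, -176.6, 147.8]
tcp_rot: [3.138, 0.003, 1.425]
contact_force: [-0.7, 0.2, -0.3]
opening: 0.997
grasp_force: 0.0
clock: 22.47
eef_pos: [474.5, -176.3, 148.7]
tcp_rot: [-3.14, 0.003, 1.423]
contact_force: [-16.3, 0.9, 16.4]
opening: 0.161
grasp_force: 30.8
clock: 22.8
eef_pos: [474.4, -176.3, 148.7]
tcp_rot: [-3.14, 0.003, 1.423]
contact_force: [-16.0, 0.8, 15.1]
opening: 0.161
grasp_force: 30.8
{'clock': 22.8, 'qpos': [-0.357, 0.271, 1.961, -0.004, 0.91, -0.207], 'eef_pos': [474.446, -176.264, 148.708], 'tcp_rot': [-3.14, 0.003, 1.423], 'contact_force': [-16.038, 0.809, 15.128], 'opening': 0.161, 'grasp_force': 30.759}
grasp in jig [  -2.1 -108.9  167.7]
angle 1.395681313059439 radius 125.62947223032545
1.25 [-0.089, -0.001, 0.023]
1.1 [-0.175, -0.001, 0.059]
0.95 [-0.256, -0.002, 0.108]
0.8 [-0.328, -0.002, 0.169]
0.65 [-0.39, -0.003, 0.239]
0.5 [-0.441, -0.003, 0.319]
0.4 [-0.468, -0.003, 0.375]
0.3 [-0.49, -0.003, 0.434]
0.24 [-0.499, -0.003, 0.471]
```

```bash
python3 -m inch '[[[-0.045,-0.013,0.01,0,0,0],[-0.089,-0.013,0.023,0,0,0],[-0.133,-0.013,0.04,0,0,0],[-0.175,-0.013,0.059,0,0,0],[-0.216,-0.013,0.083,0,0,0],[-0.256,-0.013,0.108,0,0,0],[-0.292,-0.013,0.138,0,0,0],[-0.328,-0.013,0.169,0,0,0]]]'
python3 - <<'E'
from h import *
s=r.sense(); J=np.array([493.3,-69,0]); Q=R.from_euler('z',-8.85,degrees=True)
p=Q.inv().apply(s['eef_pos']+[0,0,19]-J); print('grasp in jig',p.round(1)); a0=np.arctan2(p[2]-44,-(p[1]+87)); d=np.hypot(p[2]-44,p[1]+87); print('angle',a0,'radius',d,s['opening'])
A=R.from_euler('xyz',s['tcp_rot']); d=124
for a in (.7,.6,.5,.4,.3,.24,.2):
    q=J+Q.apply([p[0],-87-d*np.cos(a),44+d*np.sin(a)])-[0,0,19]; print(a,(A.inv().apply(q-s['eef_pos'])/200).round(3).tolist())
E
```

```text
clock: 23.47
eef_pos: [464.0, -241.0, 114.6]
tcp_rot: [3.14, 0.002, 1.423]
contact_force: [-7.2, 2.8, 2.4]
opening: 0.159
grasp_force: 29.1
grasp in jig [  -2.4 -174.5  133.6]
angle 0.7976002561938037 radius 125.2534100693697 0.15878155676384656
0.7 [-0.037, -0.0, 0.049]
0.6 [-0.074, -0.001, 0.098]
0.5 [-0.106, -0.001, 0.151]
0.4 [-0.133, -0.001, 0.207]
0.3 [-0.154, -0.002, 0.265]
0.24 [-0.164, -0.002, 0.301]
0.2 [-0.17, -0.002, 0.325]
```

```bash
python3 -m inch '[[[-0.037,0,0.049,0,0,0],[-0.074,0,0.098,0,0,0],[-0.106,0,0.151,0,0,0],[-0.133,0,0.207,0,0,0],[-0.145,0,0.236,0,0,0],[-0.154,0,0.265,0,0,0],[-0.16,0,0.285,0,0,0],[-0.16,0,0.285,0,0,0]]]' && python3 -m inch '[[[-0.005,0,0.02,0,0,0],[-0.005,0,0.02,0,0,0],[-0.005,0,0.02,0,0,0]]]' && python3 -m inch '[[[-0.003,0,0.015,0,0,0],[-0.003,0,0.015,0,0,0],[-0.003,0,0.015,0,0,0]]]'
python3 - <<'E'
from h import *
s=r.sense(); J=np.array([493.3,-69,0]); Q=R.from_euler('z',-8.85,degrees=True)
p=Q.inv().apply(s['eef_pos']+[0,0,19]-J); print('grasp in jig',p.round(1)); a0=np.arctan2(p[2]-44,-(p[1]+87)); d=np.hypot(p[2]-44,p[1]+87); print('angle',a0,'radius',d,s['opening'])
E
```

```text
clock: 24.13
eef_pos: [458.9, -273.0, 56.9]
tcp_rot: [3.141, 0.002, 1.423]
contact_force: [-8.8, -3.2, -0.2]
opening: 0.158
grasp_force: 29.2
clock: 24.38
eef_pos: [458.9, -273.6, 54.5]
tcp_rot: [3.141, 0.002, 1.423]
contact_force: [-12.3, 1.6, 14.5]
opening: 0.156
grasp_force: 32.8
clock: 24.63
eef_pos: [458.9, -274.1, 52.7]
tcp_rot: [3.141, 0.002, 1.423]
contact_force: [-16.3, 5.9, 30.5]
opening: 0.16
grasp_force: 37.0
grasp in jig [  -2.4 -207.9   71.7]
angle 0.22504995248032866 radius 124.02612282254596 0.1595607621692649
```

```bash
python3 -m inch '[[[0,0,-0.012,0,0,0],[0,0,-0.012,0,0,0]]]' && python3 -m inch '[[[0,0,0,0,0,0],[0,0,0,0,0,0],[0,0,0,0,0,0],[0,0,0,0,0,0],[0,0,0,0,0,0],[0,0,0,0,0,0]]]' 1 && python3 -m inch '[[[0,0,-0.1,0,0,0],[0,0,-0.3,0,0,0],[0,0,-0.5,0,0,0],[0,0,-0.7,0,0,0],[0,0,-0.9,0,0,0],[0,0,-1,0,0,0],[0,0,-1,0,0,0],[0,0,-1,0,0,0]]]' && python3 -m inch '[[[-0.6,0,0,0,0,0],[-0.6,0,0,0,0,0],[-0.6,0,0,0,0,0],[-0.6,0,0,0,0,0],[-0.6,0,0,0,0,0],[-0.6,0,0,0,0,0]]]'
python3 - <<'E'
from h import *
J=np.array([493.3,-69,0]); Q=R.from_euler('z',-8.85,degrees=True)
W=np.zeros((600,800,3),np.uint8)
for n,box in(('wrist',None),('scene',(160,180,300,285)),('top',(240,165,365,265))):
    C=cam(n); im=r.grab_frame(n)[:,:,::-1].copy(); cv2.imwrite(f'pics/f_{n}.png',im)
    h=cv2.cvtColor(im,cv2.COLOR_BGR2HSV); m=((h[...,0]<8)|(h[...,0]>172))&(h[...,1]>130)&(h[...,2]>60)
    k,l,s,c=cv2.connectedComponentsWithStats(m.astype(np.uint8))
    print(n,[s[i].tolist()+c[i].round(1).tolist() for i in range(1,k) if 15<s[i,4]<4000])
    for a in(.26,.36): print(a,[proj(C,J+Q.apply([0,-87-d*np.cos(a),44+d*np.sin(a)]))[0].round(1).tolist() for d in(60,155)])
a=cv2.imread('pics/f_wrist.png');W[:300,:400]=cv2.resize(a,(400,300))
a=cv2.imread('pics/f_scene.png')[175:285,155:302];W[:300,400:]=cv2.resize(a,(400,300),interpolation=2)
a=cv2.imread('pics/f_top.png')[165:265,240:373];W[300:,:400]=cv2.resize(a,(400,300),interpolation=2)
a=cv2.imread('pics/f_top.png');W[300:,400:]=cv2.resize(a,(400,300))
cv2.imwrite('pics/final.png',W); st()
E
```

```text
clock: 24.8
eef_pos: [458.8, -273.9, 53.4]
tcp_rot: [3.141, 0.001, 1.423]
contact_force: [-8.6, 0.2, -0.0]
opening: 0.157
grasp_force: 32.8
clock: 25.3
eef_pos: [461.8, -275.1, 53.6]
tcp_rot: [3.135, 0.003, 1.424]
contact_force: [-0.0, -0.6, -0.1]
opening: 0.983
grasp_force: 0.0
clock: 25.97
eef_pos: [461.0, -274.6, 254.8]
tcp_rot: [3.133, 0.004, 1.424]
contact_force: [-1.1, 0.4, -0.8]
opening: 0.999
grasp_force: 0.0
clock: 26.47
eef_pos: [442.0, -392.1, 252.0]
tcp_rot: [3.138, 0.001, 1.423]
contact_force: [0.1, 0.1, -0.0]
opening: 1.003
grasp_force: 0.0
wrist [[244, 0, 17, 72, 1145, 252.3, 35.1]]
0.26 [[255.0, -42.0], [254.4, 71.1]]
0.36 [[255.1, -47.3], [254.6, 63.3]]
scene [[273, 0, 23, 14, 204, 281.2, 6.7], [421, 0, 18, 14, 171, 429.3, 5.5], [105, 13, 43, 44, 657, 129.4, 29.8], [311, 16, 14, 42, 390, 317.5, 36.2], [371, 31, 24, 28, 367, 380.5, 45.9], [393, 54, 24, 45, 513, 404.6, 75.7], [384, 185, 58, 51, 1260, 412.4, 210.1], [393, 210, 45, 60, 531, 410.4, 245.6], [322, 235, 69, 64, 1775, 355.8, 266.1], [151, 238, 29, 13, 141, 164.6, 243.8], [242, 297, 84, 86, 2706, 282.8, 338.9]]
0.26 [[180.6, 239.7], [151.8, 249.5]]
0.36 [[180.8, 238.4], [152.2, 246.1]]
top [[94, 87, 78, 22, 1693, 133.0, 97.5], [194, 87, 77, 22, 1694, 232.0, 97.5], [293, 86, 79, 23, 1717, 331.6, 97.0], [393, 86, 79, 22, 1723, 431.9, 96.5], [353, 222, 31, 7, 129, 368.1, 225.1]]
0.26 [[352.3, 221.6], [384.5, 225.4]]
0.36 [[352.1, 221.3], [384.2, 224.6]]
{'clock': 26.617, 'qpos': [-0.727, 0.278, 1.689, 0.001, 1.17, -0.581], 'eef_pos': [442.823, -391.64, 253.275], 'tcp_rot': [3.137, 0.002, 1.425], 'contact_force': [0.49, 0.029, -1.19], 'opening': 0.998, 'grasp_force': 0.0}
```

View pics/final.png

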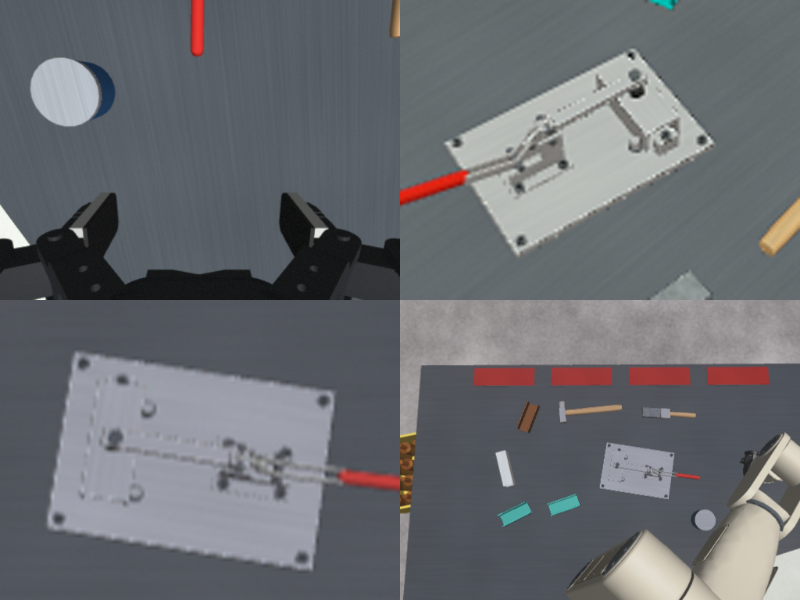

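The picture shows the channel in the seat between pins and end stop, with the foot on its web. The lever is down: its tip is at wrist row 72, where 71 is predicted for shut. The bystanders have not moved. Handing in.

```bash
python3 -c "
from rig import r
print(r.sign_off())"
```

```text
the job is handed in; nothing more can be done
None
```

The U-profile sits legs down in the jig, against both side pins and the end stop to within about 1 mm in the camera check; the toggle clamp is shut on it, the other things were left where they lay, and the job was handed in at about 27 s (no verdict was returned).

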